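Make up two repair kits

TASK

Make up two repair kits from the stock standing on the desk: in the two-pocket tray put a cable gland and the solder reel, one to a pocket; in the three-pocket tray put the steel bush in the middle pocket, and the other cable gland and the wide relay in the two end pockets, one each, with the relay's long side across the tray. Everything stands upright on its pocket's floor; leave the narrow relay, the multimeter and the white carton where they are.

Things in the scene. Friction and masses are not known exactly. Their poses are not given: they have to be found in the camera images.
- tray_two: fixed open plywood kit tray with two pockets in one row, 156 mm long (its y axis, which runs across in front of the robot, turned by up to 0.15 rad) and 84 mm wide (x axis); a floor 3 mm thick, walls and dividers 4 mm thick whose tops are 10 mm above the desk. Origin at the middle of its underside, z up. Each pocket is 72 mm along y and 76 mm along x; the pocket centres lie at x = 0, y = -38 and +38 mm. It starts empty; the two trays may have swapped places.
- tray_three: fixed open plywood kit tray with three pockets in one row, 196 mm long (its y axis, which runs across in front of the robot, turned by up to 0.15 rad) and 84 mm wide (x axis); a floor 3 mm thick, walls and dividers 4 mm thick whose tops are 10 mm above the desk. Origin at the middle of its underside, z up. Each pocket is 60 mm along y and 76 mm along x; the pocket centres lie at x = 0, y = -64, 0 and +64 mm. It starts empty; the two trays may have swapped places.
- gland_1: black plastic cable gland, the first of two identical ones, standing upright: hexagonal foot 32 mm (x) by 28 mm (y, across flats), 12 mm tall, under a body about 27 mm across that is rounded at the top; 32 mm tall in all, 50 g. Origin at the centre of its underside, z up. Grip it low, across two flats of the foot (their normals are its y axis and every 60 degrees from it).
- gland_2: black plastic cable gland, the second of two identical ones, standing upright: hexagonal foot 32 mm (x) by 28 mm (y, across flats), 12 mm tall, under a body about 27 mm across that is rounded at the top; 32 mm tall in all, 50 g. Origin at the centre of its underside, z up. Grip it low, across two flats of the foot (their normals are its y axis and every 60 degrees from it). Either gland may go into either tray.
- bush: plain turned steel bush, a round ring 44 mm in diameter and 35 mm tall with a bore, standing on end, about 0.25 to 0.5 kg. Origin at the centre of its underside, z up.
- reel: solder reel standing on end: two blue flanges 54 mm in diameter (the top one from 31 to 38 mm above the underside) with grey wire 48 mm across between them; 38 mm tall, about 0.18 to 0.35 kg. Origin at the centre of its underside, z up.
- relay_wide: the wide relay: light grey block 62 mm long (x) and 30 mm wide (y), 70 mm tall, standing upright; above 38 mm it narrows to an upper block 37 mm long and 28 mm wide, the part to grip across its width. 90 g. Origin at the centre of its underside, z up; its x axis starts within 0.3 rad of the world x axis. When placed, its x axis lies along the tray's x axis, either way round.
- relay_narrow: the narrow relay, in neither kit: darker grey, 62 mm long (x), only 22 mm wide (y), 75 mm tall, standing upright beside the wide relay at the left end of the stock, on either side of it. Origin at the centre of its underside, z up. Leave it.
- multimeter: yellow and black multimeter, 155 x 78 x 47 mm, lying on the desk at the right, beyond the trays; a bystander. Origin at the centre of its underside.
- box_fuses: white carton, 90 x 60 x 45 mm, on the desk to the left of the orange tool box (150 mm tall with its handle) and to the right of the blue drawer cabinet (200 mm tall); these two stand fixed behind the stock, so carry things across above them or in front of them. A bystander. Origin at the centre of its underside.

How it is judged:
At the end, for the whole second after the job is handed in: Two-pocket tray: a gland and the reel, one per pocket. Three-pocket tray: bush in the middle pocket (15 mm), the other gland and the wide relay in the end pockets. All on the pocket floor (7 mm), upright (0.12 rad), within 25 mm of the centre line, relay across (0.5 rad), released, at rest (angle between each of gland_1, gland_2, bush, reel, relay_wide's own z axis and vertical below 0.12 rad and linear speed of each of gland_1, gland_2, bush, reel, relay_wide below 0.02 m/s and contact force between the fingers and gland_1 below 0.1 N and contact force between the fingers and gland_2 below 0.1 N and contact force between the fingers and bush below 0.1 N and contact force between the fingers and reel below 0.1 N and contact force between the fingers and relay_wide below 0.1 N and x of reel in the frame of tray_two between -0.025 and 0.025 m and z of reel in the frame of tray_two between -0.002 and 0.007 m and x of bush in the frame of tray_three between -0.025 and 0.025 m and z of bush in the frame of tray_three between -0.002 and 0.007 m and x of relay_wide in the frame of tray_three between -0.025 and 0.025 m and z of relay_wide in the frame of tray_three between -0.002 and 0.007 m and y of bush in the frame of tray_three between -0.015 and 0.015 m and angle between the x axis of relay_wide and the x axis of tray_three, either way round below 0.5 rad and (((x of gland_1 in the frame of tray_two between -0.025 and 0.025 m and z of gland_1 in the frame of tray_two between -0.002 and 0.007 m) and ((y of gland_1 in the frame of tray_two between 0.016 and 0.062 m and y of reel in the frame of tray_two between -0.062 and -0.016 m) or (y of reel in the frame of tray_two between 0.016 and 0.062 m and y of gland_1 in the frame of tray_two between -0.062 and -0.016 m)) and (x of gland_2 in the frame of tray_three between -0.025 and 0.025 m and z of gland_2 in the frame of tray_three between -0.002 and 0.007 m) and ((y of gland_2 in the frame of tray_three between 0.045 and 0.085 m and y of relay_wide in the frame of tray_three between -0.085 and -0.045 m) or (y of relay_wide in the frame of tray_three between 0.045 and 0.085 m and y of gland_2 in the frame of tray_three between -0.085 and -0.045 m))) or ((x of gland_2 in the frame of tray_two between -0.025 and 0.025 m and z of gland_2 in the frame of tray_two between -0.002 and 0.007 m) and ((y of gland_2 in the frame of tray_two between 0.016 and 0.062 m and y of reel in the frame of tray_two between -0.062 and -0.016 m) or (y of reel in the frame of tray_two between 0.016 and 0.062 m and y of gland_2 in the frame of tray_two between -0.062 and -0.016 m)) and (x of gland_1 in the frame of tray_three between -0.025 and 0.025 m and z of gland_1 in the frame of tray_three between -0.002 and 0.007 m) and ((y of gland_1 in the frame of tray_three between 0.045 and 0.085 m and y of relay_wide in the frame of tray_three between -0.085 and -0.045 m) or (y of relay_wide in the frame of tray_three between 0.045 and 0.085 m and y of gland_1 in the frame of tray_three between -0.085 and -0.045 m))))); the robot touches nothing.
It fails at once if the narrow relay is shifted by more than 15 mm or tipped (distance of relay_narrow from where it was at the start of the episode above 0.015 m or angle between relay_narrow's own z axis and vertical above 0.3 rad).
It fails at once if the multimeter or the white carton is shifted by more than 20 mm (distance of any of multimeter, box_fuses from where it was at the start of the episode above 0.02 m).
It also fails if it takes over 144 s, if anything falls off the work surface, if the arm or the gripper's body presses on something with over 40 N, if the wrist force passes 120 N, or if a joint passes its speed limit or range.

ROBOT

A 6-joint arm with a two-finger parallel gripper is mounted at the origin on a cart in front of the work surface, level with it; the furniture and walls round the work are solid. World frame = base frame: x ahead of the robot, y to its left, z up, the work surface at z = 0. Lengths are in m, angles in rad, forces in N, time in s.
With the tool pointing down it reaches from about 0.35 to 0.775 m from the base axis. Payload 5.5 kg.
Tool frame: the origin (TCP) lies on the centre line of the jaws, within the pads' length; the fingertips stand 11 mm ahead of it and the grasp point (between the pads) lies 8 mm behind it (env.tip_extent is the distance from the TCP to the fingertips, in m); z points along the fingers, y is the line along which they close (so a half turn about z gives the same grasp; the last joint's range is limited). The gripper opens to 85 mm and grips with 20 to 120 N. Pads are 22 mm wide; open, the fingers measure 114 mm over their backs; the gripper's body (76 mm by 85 mm) begins 54 mm behind the grasp point. The pads swing forward as they close: fully open they stand 13 mm farther back than shut.
Start: joints at [1.203, 0.313, 0.046, 1.304, 0, 1.431], TCP at [0.13, 0.56, 0.242] pointing down, gripper open.
Joint ranges: [-2.76, 2.76], [-0.86, 1.69], [-1.03, 1.26], [-2.2, 2.34], [-1.47, 1.5], [-3.14, 3.14]. Speed limits (rad/s): [2.57, 2.57, 3.14, 3.14, 3.14, 3.14].

INTERFACE

Orientations are given as a unit quaternion [w, x, y, z].
In Python, from workcell import env gives the robot as it stands.
- The arm moves only by the shell command python3 -m jog 'ROWS' [FORCE]. ROWS is JSON, a list of rows, each a list of 5 numbers: the gripper's target within -1 to 1 (shut at 1, half-way at 0, fully open at -1), then the shift along the tool's x, y, z in m, then the turn about the tool's z in degrees. In form: [[fingers, tx, ty, tz, turn], ...]. A call has 1 to 5 rows; each row shifts and turns the commanded pose from where the row before left it, along the tool's axes as they then stand; what a row does not reach is not made up. A row lasts 1/12 s, in which the tool goes at most 41.7 mm and 7.16 degrees, less where a joint would pass 70% of its speed; a pose out of reach is approached as far as the arm can. A call is refused whole if a number of a shift passes 0.0417 or a number of a turn 7.16, either way. A call with a gripper value outside its range is refused whole. The fingers move at their own pace and stop on an object; FORCE is the grip in N (left out, the last holds). Time passes only in rows, so rows that do not move let the fingers close. It gives the time, the measured TCP pose, the force, the opening and the grip force at its end, in the units of the state.
- env.get_state(): the state, without advancing time (a new reading comes with each control period).
- env.read_camera(name): name is "scene" or "top"; returns a dict with "img" (480x640x3 uint8, red, green, blue), "fov_y" (degrees; the focal length in pixels is half the picture's height over the tangent of half this angle, whatever the lens; pixels are square), "cx", "cy" (the principal point, pixels), "D" ([k1, k2, p1, p2, k3] as OpenCV has them; the pictures are not rectified), "T" (4x4, takes a point from camera to world coordinates). Camera axes: x right, y up, looking along -z (the intrinsics and any distortion apply to the point x, -y, -z); pixel columns grow to the right and rows downward; lengths in m; the calibration is good to about 2 mm. A picture is of the moment at which its call begins. There is no depth.
- env.hand_in(): hands the job in; it is judged then, once.
The state is a dict: "clock": time; "joint_pos": joint angles; "qvel": joint speeds; "tau": joint torques, N m; "tcp_pos": TCP position; "orientation": TCP orientation; "wrist_force": force on the tool from outside, world axes, zero at the start; "ft_torque": the same for the moment, N m; "finger_gap": finger opening in m; "grip_force": force on a finger pad.
Only numpy, scipy, OpenCV 4.12 (cv2) and the standard library are available. Lean on these libraries where they do the work, as an engineer would, in place of code of your own. Each camera call takes 0.05 s, during which the arm holds its last target. There are 200 camera calls.

## Working session

There is one attempt and no reset: what is moved stays moved. The work goes in short steps, Python scripts to look and compute and a shell command to move; the robot and the scene stay as the last step left them, time stands still between calls to the robot, and variables do not carry over. Pictures are saved under pics/ and viewed, at most 14 in all, crops included, and the job is handed in when it is done.

```bash
ls; mkdir -p pics; python3 - <<'E'
from workcell import env
import cv2
for n in("scene","top"):
    c=env.read_camera(n); cv2.imwrite(f"pics/{n}0.png",c["img"][:,:,::-1]); print(n,c["fov_y"],c["cx"],c["cy"],c["D"],c["T"])
print(env.get_state(),env.tip_extent)
E
```

```text
pics
scene 48.534060976149135 318.18989795128766 232.32895388251765 [0.01099621 0.         0.         0.         0.        ] [[ 6.82236117e-01  2.79233590e-01 -6.75708874e-01 -5.01276717e-01]
 [-7.31131531e-01  2.59610040e-01 -6.30911492e-01 -1.02002910e+00]
 [-7.50873244e-04  9.24462671e-01  3.81271828e-01  6.16239069e-01]
 [ 0.00000000e+00  0.00000000e+00  0.00000000e+00  1.00000000e+00]]
top 49.3671992690657 311.5876561811153 247.31798921018537 [0.01929849 0.         0.         0.         0.        ] [[-0.01505671  0.99342405 -0.11349873  0.32540963]
 [-0.99986255 -0.01574706 -0.00518833 -0.09305396]
 [-0.00694148  0.11340501  0.99352459  1.43485087]
 [ 0.          0.          0.          1.        ]]
{'clock': 0.1, 'joint_pos': array([ 1.20337906e+00,  3.13964995e-01,  4.50820261e-02,  1.30360014e+00,
       -1.58236006e-06,  1.43123107e+00]), 'qvel': array([-0.00041888, -0.00250308,  0.00294386,  0.00051629, -0.00015173,
       -0.00065132]), 'tau': array([ 2.32833991e-03, -4.81728387e+01,  2.99242562e+01,  1.28176771e-02,
       -1.07698261e-04, -1.39938894e-05]), 'tcp_pos': array([0.12971421, 0.55972405, 0.24147112]), 'orientation': array([-2.10744211e-04,  1.13679681e-01,  9.93517095e-01, -8.16637557e-04]), 'wrist_force': array([0.11403636, 0.03945464, 0.21310393]), 'ft_torque': array([-1.06433703e-02, -3.47297888e-02,  8.00515240e-05]), 'grip_force': 0.0, 'finger_gap': 0.08559476177848444} 0.011
```

View pics/scene0.png

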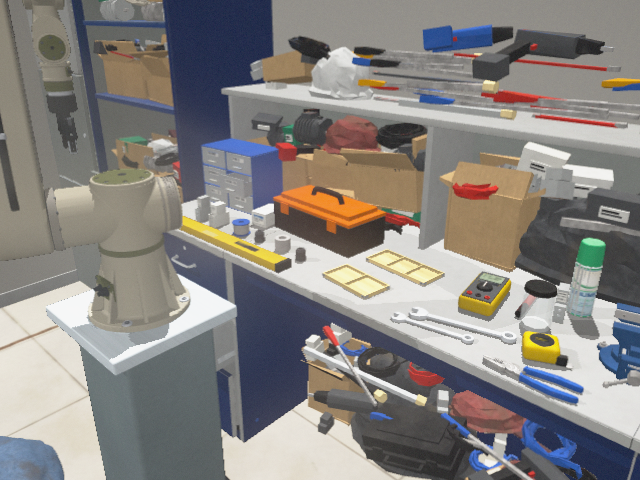

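View pics/top0.png

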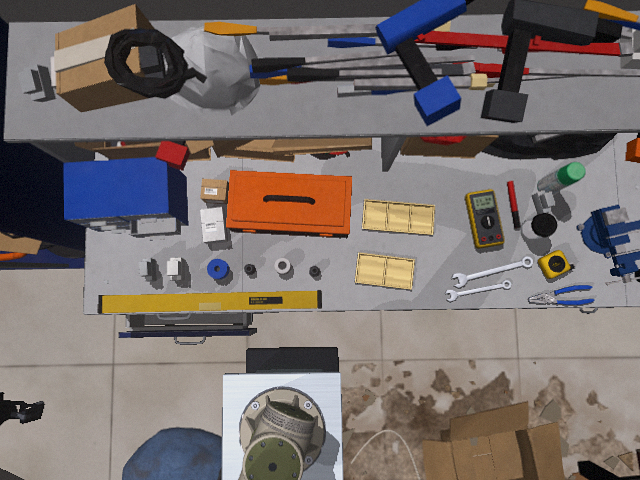

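The top view is the one to measure from. The stock stands along row ~268: relays at (148,268) and (175,268), reel (218,268), gland (250,269), bush (283,266), gland (315,271). The three-pocket tray is at (398,217) and the two-pocket tray at (385,270). A yellow level lies in front along row ~301. Next I'll take a magnified crop and the mask measurements.

```bash
cat > h.py <<'E'
from workcell import env
import numpy as np, cv2
def cam(n): return env.read_camera(n)
def K(c):
    f=c["img"].shape[0]/2/np.tan(np.radians(c["fov_y"])/2); return np.array([[f,0,c["cx"]],[0,f,c["cy"]],[0,0,1]])
def ray(c,uv,z):
    p=cv2.undistortPoints(np.array(uv,float).reshape(-1,1,2),K(c),np.array(c["D"])).reshape(-1,2)
    d=np.c_[p[:,0],-p[:,1],-np.ones(len(p))]@c["T"][:3,:3].T; o=c["T"][:3,3]
    return (o+d*((z-o[2])/d[:,2])[:,None])[:,:2]
def proj(c,P):
    q=(np.array(P,float).reshape(-1,3)-c["T"][:3,3])@c["T"][:3,:3]
    return cv2.projectPoints(q*[1,-1,-1],np.zeros(3),np.zeros(3),K(c),np.array(c["D"]))[0].reshape(-1,2)
def crop(c,x0,y0,x1,y1,s,f):
    cv2.imwrite(f,cv2.resize(c["img"][y0:y1,x0:x1,::-1],None,fx=s,fy=s,interpolation=cv2.INTER_CUBIC))
def blobs(c,lo,hi,box,amin=20):
    x0,y0,x1,y1=box; h=cv2.cvtColor(c["img"],cv2.COLOR_RGB2HSV)[y0:y1,x0:x1]
    m=cv2.inRange(h,np.array(lo),np.array(hi))
    return [k+np.array([x0,y0]) for k in cv2.findContours(m,cv2.RETR_EXTERNAL,cv2.CHAIN_APPROX_NONE)[0] if cv2.contourArea(k)>=amin]
E
python3 - <<'E'
from h import *
c=cam("top"); crop(c,130,245,340,315,3.8,"pics/c1.png")
np.set_printoptions(precision=4,suppress=True)
for k in blobs(c,(15,40,120),(35,140,255),(345,190,445,300),200):
    r=cv2.minAreaRect(k); b=ray(c,cv2.boxPoints(r),.010); print("tray",r,b.mean(0),[np.linalg.norm(b[i]-b[i-1]) for i in(0,1)],[np.arctan2(*(b[i]-b[i-1])[::-1]) for i in(0,1)])
for k in blobs(c,(100,100,60),(130,255,255),(200,250,240,290)):
    r=cv2.minAreaRect(k); print("reel",r,ray(c,[r[0]],.038))
for k in blobs(c,(0,0,0),(180,255,75),(235,250,335,288)):
    r=cv2.minAreaRect(k); print("dark",r,ray(c,[r[0]],.02))
E
```

```text
tray ((384.330810546875, 270.3538513183594), (57.5521125793457, 30.884647369384766), 7.125016689300537) [ 0.4219 -0.283 ] [np.float64(0.15596015847842862), np.float64(0.08467737770954317)] [np.float64(1.4313005465269792), np.float64(-0.14860003487423445)]
tray ((398.2207336425781, 216.3517303466797), (71.91738891601562, 30.22855567932129), 4.763641834259033) [ 0.5706 -0.3258] [np.float64(0.19715961261202067), np.float64(0.08477682313397147)] [np.float64(1.470270219303903), np.float64(-0.10769540817964599)]
reel ((217.5, 268.5), (19.0, 21.0), 90.0) [[0.4318 0.1674]]
dark ((314.25, 271.25), (10.60660171508789, 9.899494171142578), 45.0) [[ 0.4216 -0.0919]]
dark ((249.80003356933594, 269.10003662109375), (10.733125686645508, 10.28591251373291), 63.43495178222656) [[0.4302 0.083 ]]
dark ((281.6000061035156, 264.6999816894531), (6.260990142822266, 6.7082037925720215), 63.43495178222656) [[ 0.4408 -0.0035]]
```

View pics/c1.png

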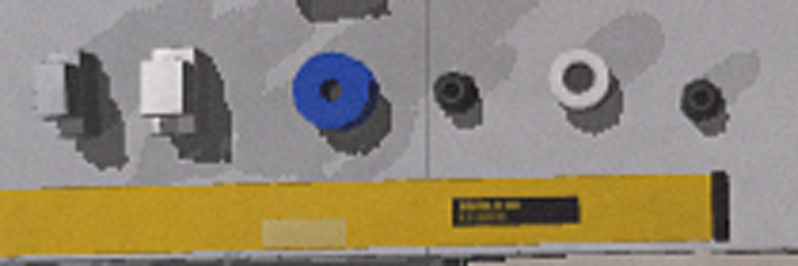

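Trays: two-pocket at (0.422,-0.283) with yaw about -0.144, three-pocket at (0.571,-0.326) with yaw about -0.104. In the crop the narrow, darker relay is on the left (54,88) and the wide one is beside it (162,88). Next come the wide relay, the bush, the level's edge and the gland orientation.

```bash
python3 - <<'E'
from h import *
np.set_printoptions(precision=4,suppress=True)
c=cam("top"); s=cam("scene")
for k in blobs(c,(0,0,190),(180,40,255),(160,250,200,290),40): # wide relay top
    r=cv2.minAreaRect(k); b=ray(c,cv2.boxPoints(r),.07); print("relay",r,b.mean(0),[(np.linalg.norm(b[i]-b[i-1]),np.arctan2(*(b[i]-b[i-1])[::-1])) for i in(0,1)])
for k in blobs(c,(0,0,175),(180,40,255),(265,250,305,285),40):
    r=cv2.minAreaRect(k); print("bush",r,ray(c,[r[0]],.035))
print("narrow",ray(c,[[54/3.8+130,88/3.8+245]],.075),"level edge",ray(c,[[175,294.3],[250,293]],.03),"box front",ray(c,[[290,237]],.12))
ims=[]
for p in [(.43,.083,.016),(.4216,-.0919,.016)]:
    for q in(c,s):
        u,v=proj(q,p)[0].astype(int); print(u,v)
        g=q["img"][v-12:v+13,u-12:u+13,::-1].astype(float)
        ims.append(cv2.resize(np.clip(g*2,0,255).astype(np.uint8),(300,300),interpolation=cv2.INTER_CUBIC))
cv2.imwrite("pics/g.png",np.vstack([np.hstack(ims[:2]),np.hstack(ims[2:])]))
E
```

```text
relay ((173.5, 266.0), (16.0, 13.0), 90.0) [0.4378 0.2767] [(np.float64(0.04205948652729695), np.float64(0.016725525748723956)), (np.float64(0.03410891930538928), np.float64(-1.5867113891850857))]
bush ((281.75, 264.75), (14.849241256713867, 14.142135620117188), 45.0) [[ 0.4394 -0.0048]]
narrow [[0.4329 0.3517]] level edge [[0.3649 0.2824]
 [0.3652 0.0813]] box front [[ 0.5029 -0.0317]]
249 269
259 235
314 271
300 253
```

View pics/g.png

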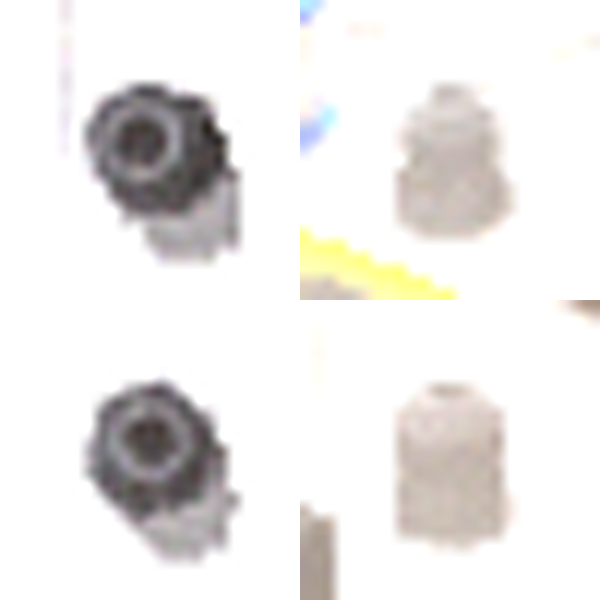

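Gland A (y=0.083) seems to show a flat to the scene camera, so its flat normals are near 110°. Gland B (y=-0.092) shows a corner, so its normals are near 75°. I'll start with the wide relay: align the tool with the world axes and go above it.

```bash
python3 -m jog '[[-0.4,0,0,0,-6.55],[-0.4,0,0,0,-6.55],[-0.4,-0.03,-0.028,0,0],[-0.4,-0.03,-0.028,0,0],[-0.4,-0.03,-0.028,0,0]]' 30
python3 -m jog '[[-0.4,-0.03,-0.028,0,0],[-0.4,-0.03,-0.028,0,0],[-0.4,-0.03,-0.028,0,0],[-0.4,-0.03,-0.028,0,0],[-0.4,-0.03,-0.028,0,0]]'
python3 -m jog '[[-0.4,-0.03,-0.028,0.01,0],[-0.4,-0.03,-0.028,0.01,0],[-0.4,0,0,0.03,0],[-0.4,0,0,0.02,0],[-0.4,0,0,0,0]]'
```

```text
clock: 0.67
tcp_pos: [0.2201, 0.4755, 0.242]
orientation: [0.0, -0.002, 1.0, -0.0]
wrist_force: [0.3, -0.3, 0.4]
finger_gap: 0.06
grip_force: 0.0
clock: 1.08
tcp_pos: [0.3711, 0.3348, 0.2425]
orientation: [0.0, -0.001, 1.0, 0.0]
wrist_force: [0.9, 0.5, 0.1]
finger_gap: 0.0596
grip_force: 0.0
clock: 1.5
tcp_pos: [0.4274, 0.279, 0.1684]
orientation: [-0.003, 0.001, 1.0, -0.001]
wrist_force: [-0.9, -0.3, -0.4]
finger_gap: 0.0601
grip_force: 0.0
```

```bash
python3 -m jog '[[-0.4,-0.005,0,0.03,0],[-0.4,0,0,0.03,0],[-0.4,0,0,0.008,0],[-0.4,0,0,0,0],[-0.4,0,0,0,0]]'; python3 - <<'E'
from h import *
crop(cam("scene"),150,160,290,265,5.5,"pics/s1.png")
E
```

```text
clock: 1.92
tcp_pos: [0.4343, 0.2817, 0.1056]
orientation: [0.0, -0.001, 1.0, 0.0]
wrist_force: [-0.3, 0.0, 0.7]
finger_gap: 0.0597
grip_force: 0.0
```

View pics/s1.png

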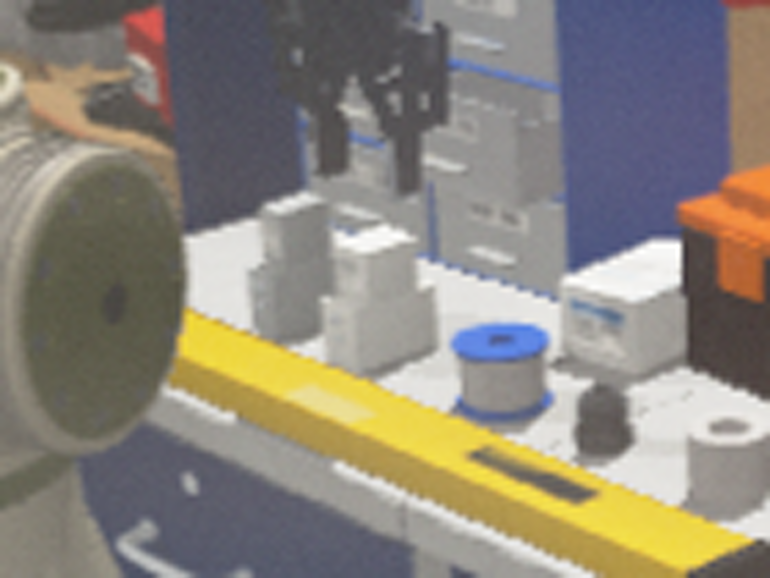

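The fingers straddle the wide relay, tips near (333,175) and (408,190), and the relay's top face is centred near (375,243). I'll check this against a cast ray.

```bash
python3 - <<'E'
from h import *
c=cam("scene");t=cam("top")
f=lambda x,y:[150+x/5.5,160+y/5.5]
print("relay",ray(c,[f(375,243)],.07),"narrow",ray(c,[f(296,201)],.075),"reel",ray(c,[f(501,341)],.038),"bush",ray(c,[f(728,429)],.035))
print(proj(t,[[.433,.2785,.07]]),[(p[0]/5.5+0) for p in []])
print((proj(c,[[.433,.2785,.07],[.4343,.2817,.094]])-[150,160])*5.5)
E
```

```text
relay [[0.42320791 0.26541416]] narrow [[0.42844663 0.34634836]] reel [[0.42577524 0.16088166]] bush [[ 0.43036148 -0.01329985]]
[[172.80165205 267.83119488]] []
[[374.83146232 233.56015014]
 [370.12783558 191.49020314]]
```

The two cameras differ by about 6 mm, so I'll use the mean: relay about (0.430,0.275). Now down to grip.

```bash
python3 -m jog '[[-0.4,0.003,-0.006,0.02,0],[-0.4,0,0,0.02,0],[-0.4,0,0,0.0105,0],[-0.4,0,0,0,0],[-0.4,0,0,0,0]]'
python3 -m jog '[[0.0,0,0,0,0],[0.2,0,0,0,0],[0.3,0,0,0,0],[0.35,0,0,0,0],[0.4,0,0,0,0]]'
python3 -m jog '[[1,0,0,0,0],[1,0,0,0,0],[1,0,0,0,0],[1,0,0,0,0],[1,0,0,0,0]]'
```

```text
clock: 2.48
tcp_pos: [0.4317, 0.2755, 0.0549]
orientation: [0.0, -0.0, 1.0, 0.0]
wrist_force: [0.5, -0.1, 1.0]
finger_gap: 0.0599
grip_force: 0.0
clock: 2.9
tcp_pos: [0.4323, 0.2759, 0.0553]
orientation: [0.001, -0.001, 1.0, 0.001]
wrist_force: [-0.3, 1.4, 6.6]
finger_gap: 0.0288
grip_force: 29.4
clock: 3.32
tcp_pos: [0.4323, 0.276, 0.0553]
orientation: [0.001, -0.001, 1.0, 0.001]
wrist_force: [-0.9, 1.4, 6.8]
finger_gap: 0.0289
grip_force: 29.4
```

```bash
python3 -m jog '[[1,0,0,-0.01,0],[1,0,0,-0.025,0],[1,0,0,-0.03,0],[1,0,0,-0.03,0],[1,0,0,-0.015,0]]'
python3 -m jog '[[1,0,-0.02,0,0],[1,0,-0.035,0,0],[1,0,-0.035,0,0],[1,0,-0.035,0,0],[1,0,-0.035,0,0]]'
python3 -m jog '[[1,0,-0.035,0,0],[1,0,-0.035,0,0],[1,0,-0.035,0,0],[1,0,-0.035,0,0],[1,0,-0.035,0,0]]'
python3 -m jog '[[1,0,-0.035,0,0],[1,0,-0.035,0,0],[1,0,-0.035,0,0],[1,0,-0.035,0,0],[1,0,-0.03,0,0]]'
python3 -m jog '[[1,-0.02,-0.02,0,0],[1,-0.025,-0.03,0,0],[1,-0.025,-0.03,0,0],[1,-0.03,-0.03,0,0],[1,-0.03,-0.04,0,0]]'
python3 -m jog '[[1,0,0,0,0],[1,0,0,0,0],[1,0,0,0,3],[1,0,0,0,3],[1,0,0,0,0]]'
```

```text
clock: 3.73
tcp_pos: [0.4322, 0.2755, 0.1679]
orientation: [0.002, -0.0, 1.0, 0.001]
wrist_force: [0.4, -0.1, -0.7]
finger_gap: 0.0288
grip_force: 29.6
clock: 4.15
tcp_pos: [0.4307, 0.1138, 0.1645]
orientation: [-0.0, -0.001, 1.0, -0.0]
wrist_force: [0.5, -0.4, -0.7]
finger_gap: 0.0288
grip_force: 29.6
clock: 4.57
tcp_pos: [0.4308, -0.0615, 0.1646]
orientation: [-0.0, -0.0, 1.0, -0.0]
wrist_force: [1.3, -0.7, -0.5]
finger_gap: 0.0291
grip_force: 29.6
clock: 4.98
tcp_pos: [0.431, -0.232, 0.1645]
orientation: [-0.0, 0.0, 1.0, -0.0]
wrist_force: [-0.0, 0.9, -0.4]
finger_gap: 0.029
grip_force: 29.6
clock: 5.4
tcp_pos: [0.5572, -0.3733, 0.1643]
orientation: [-0.0, -0.001, 1.0, 0.0]
wrist_force: [0.9, -0.5, -0.2]
finger_gap: 0.0287
grip_force: 29.7
clock: 5.82
tcp_pos: [0.5553, -0.3713, 0.1644]
orientation: [-0.001, 0.052, 0.999, 0.0]
wrist_force: [-0.3, 0.8, -0.4]
finger_gap: 0.0285
grip_force: 33.4
```

```bash
python3 -m jog '[[1,-0.009,-0.018,0,0],[1,0,0,0.03,0],[1,0,0,0.03,0],[1,0,0,0.015,0],[1,0,0,0,0]]'
python3 - <<'E'
from h import *
c=cam("scene");t=cam("top")
a=cv2.resize(t["img"][190:300,340:450,::-1],None,fx=3.6,fy=3.6,interpolation=cv2.INTER_CUBIC)
b=cv2.resize(c["img"][200:310,310:420+36,::-1],None,fx=3.6,fy=3.6,interpolation=cv2.INTER_CUBIC)[:, :400]
cv2.imwrite("pics/p1.png",np.hstack([a,b]))
E
```

```text
clock: 6.23
tcp_pos: [0.5603, -0.3884, 0.085]
orientation: [-0.003, 0.051, 0.999, 0.003]
wrist_force: [-0.8, 0.7, -1.5]
finger_gap: 0.0283
grip_force: 33.4
```

View pics/p1.png

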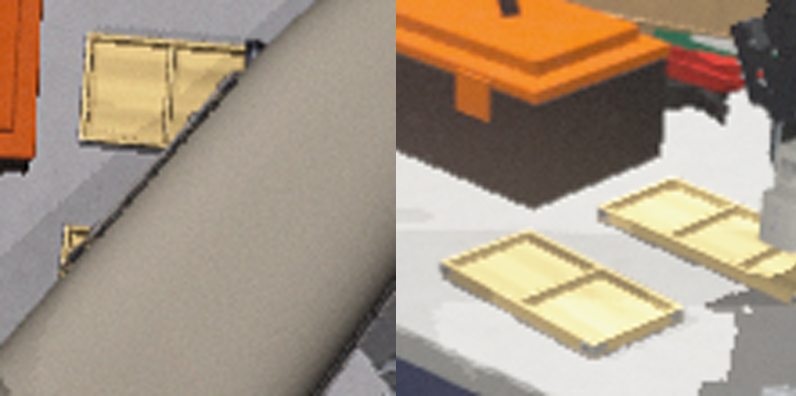

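Top: the arm hides the end of the tray. Scene: the relay hangs at about (785,200) over the far end of the three-pocket tray. I'll measure the trays in the scene view from the first picture.

```bash
python3 - <<'E'
from h import *
np.set_printoptions(precision=4,suppress=True)
c=cam("scene"); c["img"]=cv2.imread("pics/scene0.png")[:,:,::-1].copy()
for k in blobs(c,(15,40,100),(35,140,255),(315,235,455,305),150):
    p=k.reshape(-1,2); L=p[p[:,0].argmin()];R=p[p[:,0].argmax()];T=p[p[:,1].argmin()]
    g=ray(c,[L,R,T],.01); print(cv2.boundingRect(k),L,R,T,"centre",(g[0]+g[1])/2,"len",np.linalg.norm(g[1]-g[0]),[np.linalg.norm(g[i]-g[2]) for i in(0,1)])
E
```

```text
(323, 264, 67, 34) [323 273] [389 285] [345 264] centre [ 0.4154 -0.2889] len 0.17086575034691293 [np.float64(0.07771508892060681), np.float64(0.1535102846563947)]
(366, 249, 78, 37) [366 257] [443 273] [385 249] centre [ 0.5621 -0.3298] len 0.20883917887265094 [np.float64(0.07737071073626525), np.float64(0.19580923836044128)]
```

```bash
python3 -m jog '[[1,-0.0035,-0.0025,0.01,0],[1,0,0,0.009,0],[1,0,0,0,0],[1,0,0,0,0]]'
python3 - <<'E'
from h import *
crop(cam("scene"),355,205,475,295,6.6,"pics/p2.png")
E
```

```text
clock: 6.72
tcp_pos: [0.5662, -0.3938, 0.0693]
orientation: [-0.001, 0.052, 0.999, 0.0]
wrist_force: [-0.5, -0.4, -0.7]
finger_gap: 0.0284
grip_force: 33.5
```

View pics/p2.png

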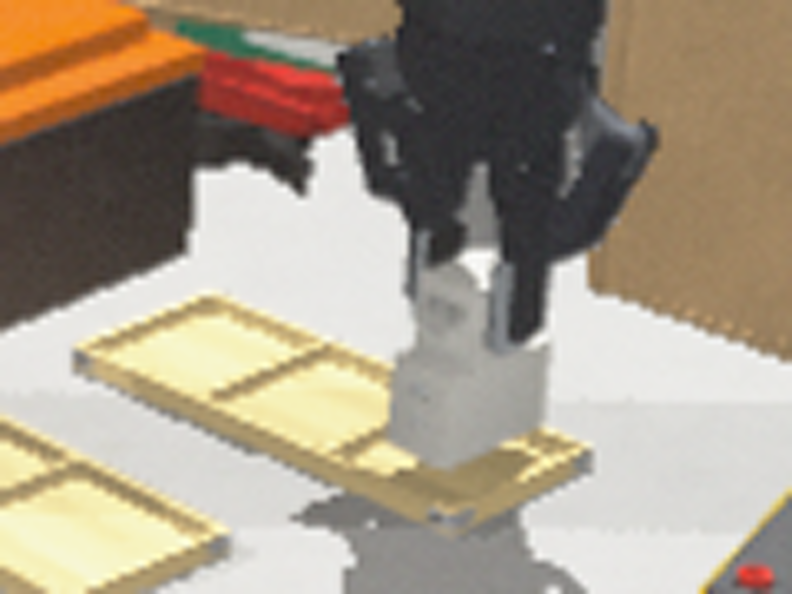

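```bash
python3 - <<'E'
from h import *
np.set_printoptions(precision=4,suppress=True)
c=cam("scene"); f=lambda L:[[355+x/6.6,205+y/6.6] for x,y in L]
r=ray(c,f([(388,440),(455,468),(548,415)]),.014); t=ray(c,f([(78,352),(453,513),(590,450)]),.01)
print(r,t); C=(t[0]+t[2])/2; R=(r[0]+r[2])/2
a=-.104; M=np.array([[np.cos(a),np.sin(a)],[-np.sin(a),np.cos(a)]])
print("relay in tray",M@(R-C),"corner vs tray near corner",M@(r[1]-t[1]), "centre",C)
E
```

```text
[[ 0.54   -0.3765]
 [ 0.5374 -0.408 ]
 [ 0.6003 -0.4097]] [[ 0.5284 -0.2362]
 [ 0.5128 -0.4232]
 [ 0.5922 -0.4333]]
relay in tray [ 0.0159 -0.057 ] corner vs tray near corner [0.0229 0.0177] centre [ 0.5603 -0.3347]
```

In the picture the relay's near bottom corner is at (455,468), against the tray's near corner at (453,513). The relay therefore sits about 1 cm too far back. I'll shift it -9 mm and lower gently, watching the force.

```bash
python3 -m jog '[[1,0.009,0.001,0,0],[1,0,0,0.004,0],[1,0,0,0.002,0],[1,0,0,0.002,0],[1,0,0,0,0]]'
```

```text
clock: 7.23
tcp_pos: [0.5578, -0.3922, 0.0615]
orientation: [-0.0, 0.052, 0.999, 0.0]
wrist_force: [-0.0, -0.1, -1.4]
finger_gap: 0.0283
grip_force: 33.5
```

No contact with the bottom at 6 mm, so it is inside the walls. I'll feel for the x walls to centre it.

```bash
python3 -m jog '[[1,0.003,0,0,0],[1,0.002,0,0,0],[1,0,0,0,0]]'; python3 -m jog '[[1,0.002,0,0,0],[1,0,0,0,0]]';  python3 -m jog '[[1,-0.004,0,0,0],[1,-0.004,0,0,0],[1,0,0,0,0]]'; python3 -m jog '[[1,-0.002,0,0,0],[1,0,0,0,0]]'
```

```text
clock: 7.48
tcp_pos: [0.5533, -0.3918, 0.0622]
orientation: [0.001, 0.052, 0.999, 0.0]
wrist_force: [1.9, 0.4, -2.4]
finger_gap: 0.0283
grip_force: 32.7
clock: 7.65
tcp_pos: [0.5523, -0.3916, 0.0627]
orientation: [0.002, 0.052, 0.999, 0.0]
wrist_force: [4.8, 1.5, -2.6]
finger_gap: 0.0286
grip_force: 32.2
clock: 7.9
tcp_pos: [0.559, -0.3924, 0.0619]
orientation: [-0.0, 0.052, 0.999, -0.0]
wrist_force: [-0.3, -0.6, -1.0]
finger_gap: 0.0287
grip_force: 32.3
clock: 8.07
tcp_pos: [0.5608, -0.3926, 0.0618]
orientation: [-0.0, 0.052, 0.999, 0.0]
wrist_force: [-0.6, 0.0, -0.8]
finger_gap: 0.0284
grip_force: 32.3
```

The near wall is at TCP x≈0.554, so 0.561 is the centre. Lowering and releasing.

```bash
python3 -m jog '[[1,0,0,0.002,0],[1,0,0,0.001,0],[1,0,0,0.001,0],[1,0,0,0,0]]'; python3 -m jog '[[0.2,0,0,0,0],[0.1,0,0,0,0],[0,0,0,0,0],[0,0,0,0,0],[0,0,0,0,0]]'
python3 -m jog '[[0,0,0,-0.01,0],[0,0,0,-0.03,0],[0,0,0,-0.03,0],[0,0,0,-0.03,0],[0,0,0,-0.01,0]]'
```

```text
clock: 8.4
tcp_pos: [0.5608, -0.3925, 0.0586]
orientation: [0.0, 0.052, 0.999, -0.0]
wrist_force: [-0.2, 1.0, 2.4]
finger_gap: 0.028
grip_force: 32.7
clock: 8.82
tcp_pos: [0.5607, -0.3926, 0.0579]
orientation: [-0.0, 0.052, 0.999, 0.0]
wrist_force: [-0.0, 0.2, 0.2]
finger_gap: 0.0428
grip_force: 0.0
clock: 9.23
tcp_pos: [0.5625, -0.394, 0.1743]
orientation: [0.003, 0.052, 0.999, -0.002]
wrist_force: [0.8, -0.7, 0.8]
finger_gap: 0.0427
grip_force: 0.0
```

```bash
python3 -m jog '[[-0.5,0,0,0,-3],[-0.5,0,0,0,-3],[-0.5,0.03,0.03,0,0],[-0.5,0.035,0.035,-0.005,0],[-0.5,0.035,0.035,0,0]]'
python3 -m jog '[[-0.5,0.03,0.035,0,0],[-0.5,0,0.035,0,0],[-0.5,0,0.035,0,0],[-0.5,0,0.035,0,0],[-0.5,0,0.035,0,0]]'
python3 -m jog '[[-0.5,0,0.035,0.02,0],[-0.5,0,0.035,0.025,0],[-0.5,0,0.035,0.025,0],[-0.5,0,0,0.03,0],[-0.5,0,0,0,0]]'
```

```text
clock: 9.65
tcp_pos: [0.4715, -0.3037, 0.1716]
orientation: [-0.0, -0.0, 1.0, 0.0]
wrist_force: [0.1, -0.4, 0.9]
finger_gap: 0.0642
grip_force: 0.0
clock: 10.07
tcp_pos: [0.4447, -0.1314, 0.1727]
orientation: [0.0, 0.0, 1.0, -0.0]
wrist_force: [0.9, 0.1, 0.1]
finger_gap: 0.0637
grip_force: 0.0
clock: 10.48
tcp_pos: [0.4412, -0.0273, 0.0699]
orientation: [-0.004, -0.002, 1.0, 0.001]
wrist_force: [-0.5, -0.1, -1.8]
finger_gap: 0.0639
grip_force: 0.0
```

```bash
python3 -m jog '[[-0.5,0,0,0,0],[-0.5,0.005,0.015,0,0],[-0.5,0,0,0,0],[-0.5,0,0,0,0]]'; python3 - <<'E'
from h import *
crop(cam("scene"),215,185,335,275,6.6,"pics/b1.png")
s=env.get_state();print(s["tcp_pos"],(proj(cam("scene"),[list(s["tcp_pos"]-[0,0,.011]),[.4345,-.009,.035]])-[215,185])*6.6)
E
```

```text
clock: 10.82
tcp_pos: [0.4414, -0.016, 0.0756]
orientation: [0.001, -0.0, 1.0, -0.0]
wrist_force: [0.6, -0.3, -0.1]
finger_gap: 0.0642
grip_force: 0.0
[ 0.44160836 -0.01622451  0.07543692] [[466.95700114 279.71526514]
 [444.71887438 344.31057645]]
```

View pics/b1.png

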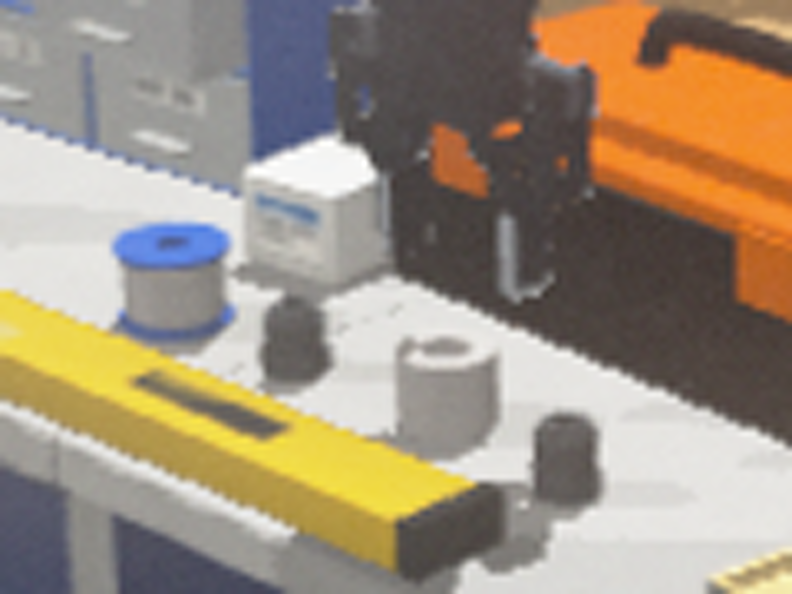

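Bush top centre is at (447,350), and the finger midpoint is at (462,285), consistent with the estimate. I'll correct by (-8,+6) mm, descend and grip.

```bash
python3 -m jog '[[-0.5,0.008,0.006,0,0],[-0.5,0,0,0.02,0],[-0.5,0,0,0.02,0],[-0.5,0,0,0.013,0],[-0.5,0,0,0,0]]' 60
python3 -m jog '[[-0.2,0,0,0,0],[0,0,0,0,0],[0.1,0,0,0,0],[1,0,0,0,0],[1,0,0,0,0]]'
python3 -m jog '[[1,0,0,0,0],[1,0,0,-0.005,0],[1,0,0,-0.01,0],[1,0,0,-0.025,0],[1,0,0,-0.03,0]]'
```

```text
clock: 11.33
tcp_pos: [0.4297, -0.0087, 0.019]
orientation: [-0.002, -0.0, 1.0, 0.0]
wrist_force: [-0.6, 0.8, 0.4]
finger_gap: 0.0642
grip_force: 0.0
clock: 11.75
tcp_pos: [0.4323, -0.0088, 0.0219]
orientation: [0.0, -0.0, 1.0, 0.0]
wrist_force: [-2.7, 2.6, 6.8]
finger_gap: 0.0414
grip_force: 61.4
clock: 12.17
tcp_pos: [0.4301, -0.0088, 0.0903]
orientation: [-0.002, -0.0, 1.0, 0.0]
wrist_force: [0.7, 0.1, -4.5]
finger_gap: 0.0412
grip_force: 62.2
```

```bash
python3 -m jog '[[1,0,0,-0.03,0],[1,0,0,-0.01,0],[1,0,0,0,0],[1,0,0,0,0]]'; python3 - <<'E'
from h import *
c=cam("scene");s=env.get_state();u,v=proj(c,[s["tcp_pos"]])[0].astype(int);print(u,v,(proj(c,[s["tcp_pos"]-np.array([0,0,.022])])-[u-35,v-35])*8)
crop(c,u-35,v-35,u+36,v+36,8,"pics/b2.png")
E
```

```text
clock: 12.5
tcp_pos: [0.4324, -0.0092, 0.1312]
orientation: [0.001, -0.0, 1.0, -0.0]
wrist_force: [-0.2, -0.2, -4.9]
finger_gap: 0.0415
grip_force: 62.3
280 205 [[287.06224194 343.37589677]]
```

View pics/b2.png

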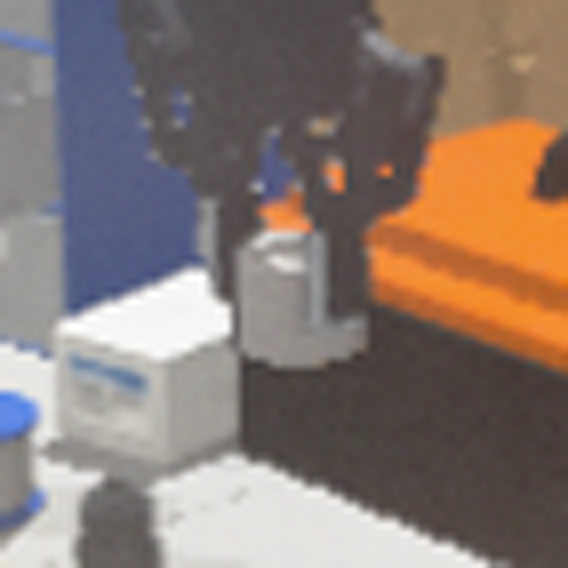

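The bush is held upright, showing below the fingers around (303,340), perhaps 4 mm toward +x of the TCP. With the closing line across the tray the knuckles would come close to the relay, so I'll turn the tool by 96° to close along the tray's x axis.

```bash
python3 -m jog '[[1,0,-0.02,0,0],[1,0,-0.035,0,0],[1,0,-0.035,0,0],[1,0,-0.035,0,0],[1,0,-0.035,0,0]]'
python3 -m jog '[[1,0,-0.035,0,0],[1,0,-0.035,0,0],[1,0,-0.015,0,0],[1,0,0,0,6.5],[1,0,0,0,7]]'
python3 -m jog '[[1,0,0,0,7],[1,0,0,0,7],[1,0,0,0,7],[1,0,0,0,7],[1,0,0,0,7]]'
python3 -m jog '[[1,0,0,0,7],[1,0,0,0,7],[1,0,0,0,7],[1,0,0,0,7],[1,0,0,0,7]]'
python3 -m jog '[[1,0,0,0,7],[1,0,0,0,5.5],[1,0,0,0,0],[1,0,0,0,0]]'; python3 -c "from workcell import env;print(env.get_state())"
```

```text
clock: 12.97
tcp_pos: [0.4307, -0.1697, 0.1289]
orientation: [-0.002, -0.001, 1.0, 0.001]
wrist_force: [1.2, 0.7, -4.1]
finger_gap: 0.0416
grip_force: 62.4
clock: 13.38
tcp_pos: [0.431, -0.2546, 0.1286]
orientation: [-0.002, 0.121, 0.993, 0.001]
wrist_force: [0.1, 0.5, -5.3]
finger_gap: 0.0415
grip_force: 62.6
clock: 13.8
tcp_pos: [0.4311, -0.2529, 0.1287]
orientation: [-0.002, 0.413, 0.911, 0.001]
wrist_force: [0.0, -0.3, -4.6]
finger_gap: 0.0416
grip_force: 62.6
clock: 14.22
tcp_pos: [0.4312, -0.2528, 0.1288]
orientation: [-0.002, 0.668, 0.744, -0.0]
wrist_force: [0.3, -0.1, -4.4]
finger_gap: 0.0414
grip_force: 62.6
clock: 14.55
tcp_pos: [0.4315, -0.2531, 0.1293]
orientation: [-0.002, 0.742, 0.671, -0.0]
wrist_force: [0.2, -0.3, -5.0]
finger_gap: 0.0417
grip_force: 62.6
{'clock': 14.55, 'joint_pos': array([-6.91264055e-01,  2.37899952e-01, -3.42592706e-01,  9.93383748e-01,
        1.11090042e-04,  9.80501315e-01]), 'qvel': array([ 4.41556975e-05, -6.02380173e-03,  8.94533110e-03,  3.17120841e-03,
        2.51969647e-03, -8.94073007e-03]), 'tau': array([-4.48961888e-03, -4.32875311e+01,  2.88370353e+01,  8.83167522e-03,
       -2.58658861e-02,  1.83322923e-01]), 'tcp_pos': array([ 0.43145086, -0.25313145,  0.12930628]), 'orientation': array([-1.53196698e-03,  7.41887838e-01,  6.70522230e-01, -1.66977635e-04]), 'wrist_force': array([ 0.17483289, -0.32045594, -4.99764545]), 'ft_torque': array([-0.03029845, -0.04129413,  0.01959157]), 'grip_force': 62.603466320433654, 'finger_gap': 0.041653583157875596}
```

```bash
python3 -m jog '[[1,-0.0148,0.0347,0,0],[1,-0.0148,0.0347,0,0],[1,-0.0148,0.0347,0,0],[1,-0.0148,0.0347,0,0],[1,0,0,0.025,0]]'
python3 -m jog '[[1,0,0,0.025,0],[1,0,0,0.025,0],[1,0,0,0.015,0],[1,0,0,0,0],[1,0,0,0,0]]'
python3 - <<'E'
from h import *
c=cam("scene");crop(c,355,205,475,295,6.6,"pics/b3.png")
s=env.get_state();p=s["tcp_pos"]-np.array([0,0,.022]); print(p,(proj(c,[p])-[355,205])*6.6)
E
```

```text
clock: 14.97
tcp_pos: [0.5749, -0.3347, 0.1109]
orientation: [0.01, 0.742, 0.671, 0.002]
wrist_force: [2.8, -2.4, -2.8]
finger_gap: 0.0416
grip_force: 62.9
clock: 15.38
tcp_pos: [0.563, -0.3262, 0.0389]
orientation: [-0.002, 0.742, 0.67, -0.0]
wrist_force: [0.0, -0.2, -3.9]
finger_gap: 0.0417
grip_force: 62.9
[ 0.56412975 -0.32715697  0.01866303] [[317.22904336 370.87090299]]
```

View pics/b3.png

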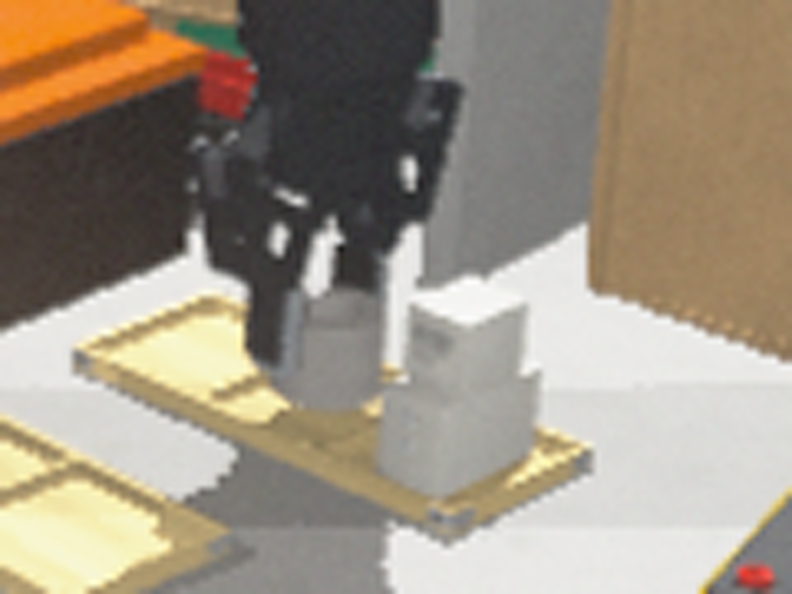

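The bush bottom is centred near (329,387) and the middle pocket's target there is (334,381). I'll nudge +3/+3 mm and lower.

```bash
python3 -m jog '[[1,0.003,0.003,0.005,0],[1,0,0,0.004,0],[1,0,0,0.003,0],[1,0,0,0.0025,0],[1,0,0,0,0]]'; python3 -m jog '[[1,0,0,0,0],[1,0,0,0.001,0],[1,0,0,0,0]]'
```

```text
clock: 15.85
tcp_pos: [0.5672, -0.3244, 0.026]
orientation: [-0.0, 0.743, 0.669, -0.0]
wrist_force: [0.4, -0.6, -4.1]
finger_gap: 0.0414
grip_force: 62.9
clock: 16.1
tcp_pos: [0.5675, -0.3247, 0.0253]
orientation: [0.0, 0.743, 0.669, 0.0]
wrist_force: [0.2, 0.1, -4.6]
finger_gap: 0.0417
grip_force: 62.9
```

```bash
python3 -m jog '[[1,0,0,0.001,0],[1,0,0,0.001,0],[1,0,0,0,0]]'; python3 -m jog '[[0,0,0,0,0],[-0.2,0,0,0,0],[-0.4,0,0,0,0],[-0.4,0,0,0,0],[-0.4,0,0,0,0]]'
python3 -m jog '[[-0.4,0,0,-0.02,0],[-0.4,0,0,-0.03,0],[-0.4,0,0,-0.03,0],[-0.4,0,0,-0.03,0],[-0.4,0,0,-0.02,0]]'
```

```text
clock: 16.35
tcp_pos: [0.5676, -0.3247, 0.025]
orientation: [0.001, 0.743, 0.669, 0.0]
wrist_force: [-3.3, 3.1, 6.5]
finger_gap: 0.0418
grip_force: 64.0
clock: 16.77
tcp_pos: [0.5678, -0.3248, 0.0233]
orientation: [0.0, 0.743, 0.669, 0.0]
wrist_force: [0.5, 0.4, 0.3]
finger_gap: 0.0599
grip_force: 0.0
clock: 17.18
tcp_pos: [0.5684, -0.3252, 0.1564]
orientation: [0.002, 0.743, 0.669, 0.0]
wrist_force: [-0.0, -0.1, 0.1]
finger_gap: 0.06
grip_force: 0.0
```

```bash
python3 -m jog '[[-0.1,0.0035,-0.038,0,0],[-0.1,0.0035,-0.038,0,0],[-0.1,0.0035,-0.038,0,0],[-0.1,0.0035,-0.038,0,0],[-0.1,0.033,-0.0035,0,0]]' 30
python3 -m jog '[[-0.1,0.033,-0.0035,0,0],[-0.1,0.033,-0.0035,0,0],[-0.1,0.033,-0.0035,0,0],[-0.1,0.033,-0.0035,0,0],[-0.1,0.033,-0.0035,0,0]]'
python3 -m jog '[[-0.1,0,0,0.02,-7],[-0.1,0,0,0.03,-7],[-0.1,0,0,0.025,-7],[-0.1,0,0,0,0],[-0.1,0,0,0,0]]'
```

```text
clock: 17.6
tcp_pos: [0.4124, -0.2642, 0.153]
orientation: [-0.001, 0.746, 0.666, -0.001]
wrist_force: [0.3, 0.3, 0.7]
finger_gap: 0.0467
grip_force: 0.0
clock: 18.02
tcp_pos: [0.4173, -0.0946, 0.1535]
orientation: [0.0, 0.743, 0.669, 0.0]
wrist_force: [1.2, 0.8, 0.8]
finger_gap: 0.0467
grip_force: 0.0
clock: 18.43
tcp_pos: [0.4163, -0.0952, 0.0777]
orientation: [-0.002, 0.61, 0.793, -0.0]
wrist_force: [0.4, -0.8, 0.0]
finger_gap: 0.047
grip_force: 0.0
```

```bash
python3 -m jog '[[-0.1,0,0,0.02,0],[-0.1,0,0,0.02,0],[-0.1,0,0,0.012,0],[-0.1,0,0,0.006,0],[-0.1,0,0,0,0]]'
python3 -m jog '[[0.1,0,0,0,0],[0.2,0,0,0,0],[0.25,0,0,0,0],[0.25,0,0,0,0]]'
python3 - <<'E'
from h import *
c=cam("scene");s=env.get_state();u,v=proj(c,[s["tcp_pos"]])[0].astype(int);print(s["tcp_pos"],s["finger_gap"])
crop(c,u-30,v-30,u+31,v+31,9,"pics/g2.png")
E
```

```text
clock: 18.85
tcp_pos: [0.4177, -0.0961, 0.0206]
orientation: [-0.0, 0.609, 0.793, 0.0]
wrist_force: [-0.6, 0.1, 0.4]
finger_gap: 0.0469
grip_force: 0.0
clock: 19.18
tcp_pos: [0.4196, -0.0965, 0.0219]
orientation: [0.002, 0.609, 0.794, 0.001]
wrist_force: [2.3, 0.9, 6.6]
finger_gap: 0.0322
grip_force: 3.3
[ 0.41963239 -0.09646026  0.02183842] 0.03210192048561258
```

View pics/g2.png

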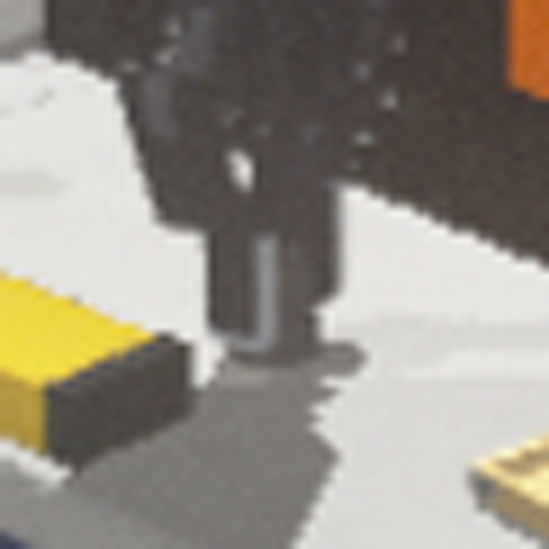

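The finger pads stand beside the gland with tips just above its base, near (240,345). Closing fully.

```bash
python3 -m jog '[[0.4,0,0,0,0],[0.6,0,0,0,0],[1,0,0,0,0],[1,0,0,0,0],[1,0,0,0,0]]' 30; python3 -c "from workcell import env;s=env.get_state();print(s['ft_torque'],s['finger_gap'])"
```

```text
clock: 19.65
tcp_pos: [0.4208, -0.0965, 0.0225]
orientation: [0.003, 0.608, 0.794, 0.002]
wrist_force: [4.4, 2.6, 10.6]
finger_gap: 0.0251
grip_force: 35.7
[ 0.53771085 -0.85675669 -0.0170492 ] 0.02505566718538644
```

```bash
python3 -m jog '[[1,0,0,-0.01,0],[1,0,0,-0.03,0],[1,0,0,-0.03,0],[1,0,0,-0.03,0],[1,0,0,0,0]]'; python3 -m jog '[[1,0,0,0,0],[1,0,0,0,0]]'
python3 - <<'E'
from h import *
c=cam("scene");s=env.get_state();u,v=proj(c,[s["tcp_pos"]])[0].astype(int);print(s["tcp_pos"],s["finger_gap"],(proj(c,[s["tcp_pos"]-np.array([0,0,h]) for h in(.011,.022)])-[u-30,v-30])*9)
crop(c,u-30,v-30,u+31,v+31,9,"pics/g3.png")
E
```

```text
clock: 20.07
tcp_pos: [0.4201, -0.0971, 0.1255]
orientation: [0.004, 0.608, 0.794, 0.001]
wrist_force: [0.5, -0.9, 0.3]
finger_gap: 0.0251
grip_force: 35.9
clock: 20.23
tcp_pos: [0.4168, -0.0956, 0.1199]
orientation: [-0.0, 0.608, 0.794, -0.0]
wrist_force: [-0.3, 0.3, -0.8]
finger_gap: 0.0251
grip_force: 35.9
[ 0.41630242 -0.09539964  0.11926695] 0.02483150648432345 [[272.46898299 307.52530632]
 [273.00719749 342.57048297]]
```

View pics/g3.png

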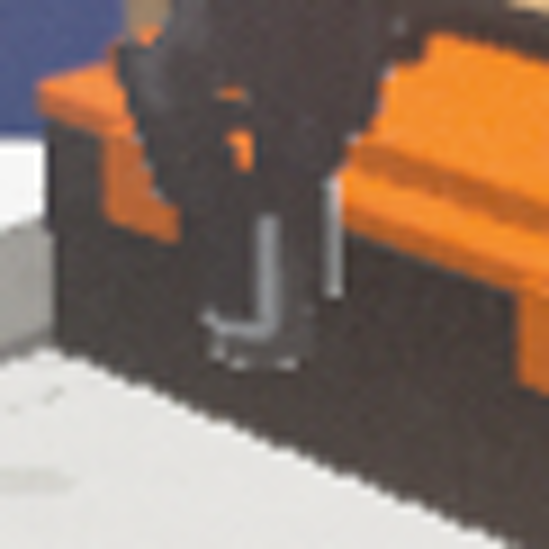

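Gland B is held between the pads around (260,330), bottom edge level near row 360, gap 25 mm. Carrying it to the two-pocket tray's far pocket.

```bash
python3 -m jog '[[1,-0.0366,-0.0104,0,0],[1,-0.0366,-0.0104,0,0],[1,-0.0366,-0.0104,0,0],[1,-0.0366,-0.0104,0,0],[1,-0.0366,-0.0104,0,0]]'
python3 -m jog '[[1,-0.0366,-0.0104,0,0],[1,0,0,0.02,0],[1,0,0,0.03,0],[1,0,0,0.025,0],[1,0,0,0.01,0]]'
python3 -m jog '[[1,0,0,0,0],[1,0,0,0,0]]'
```

```text
clock: 20.7
tcp_pos: [0.4133, -0.2868, 0.1184]
orientation: [-0.002, 0.608, 0.794, 0.0]
wrist_force: [1.0, 0.7, -1.0]
finger_gap: 0.0251
grip_force: 35.9
clock: 21.12
tcp_pos: [0.411, -0.3215, 0.0302]
orientation: [-0.004, 0.609, 0.793, 0.001]
wrist_force: [-0.9, 0.7, -0.5]
finger_gap: 0.0249
grip_force: 35.9
clock: 21.28
tcp_pos: [0.4134, -0.3232, 0.0344]
orientation: [-0.001, 0.608, 0.794, 0.0]
wrist_force: [-0.1, -0.2, -1.3]
finger_gap: 0.0248
grip_force: 35.9
```

```bash
python3 -m jog '[[1,0,0,0.005,0],[1,0,0,0.003,0],[1,0,0,0,0],[1,0,0,0,0]]'; python3 -m jog '[[1,0,0,0.001,0],[1,0,0,0.001,0],[1,0,0,0,0]]';python3 -m jog '[[1,0,0,0.001,0],[1,0,0,0,0]]'
```

```text
clock: 21.62
tcp_pos: [0.4146, -0.3243, 0.028]
orientation: [0.001, 0.608, 0.794, -0.0]
wrist_force: [0.2, -0.5, -0.2]
finger_gap: 0.025
grip_force: 35.9
clock: 21.87
tcp_pos: [0.4145, -0.3243, 0.0257]
orientation: [0.0, 0.608, 0.794, 0.0]
wrist_force: [-0.3, 0.0, 1.4]
finger_gap: 0.0249
grip_force: 36.2
clock: 22.03
tcp_pos: [0.4145, -0.3243, 0.0255]
orientation: [0.001, 0.608, 0.794, -0.0]
wrist_force: [-0.3, 1.8, 9.8]
finger_gap: 0.0248
grip_force: 38.1
```

```bash
python3 -m jog '[[0.2,0,0,0,0],[0.1,0,0,0,0],[0,0,0,0,0],[0,0,0,0,0],[0,0,0,-0.01,0]]'
python3 -m jog '[[0,0,0,-0.03,0],[0,0,0,-0.03,0],[0,0,0,-0.03,0],[0,0,0,-0.03,0],[0,0,0,0,0]]'
python3 -m jog '[[0,0.0352,0.0106,0,0],[0,0.0352,0.0106,0,0],[0,0.0352,0.0106,0,0],[0,0.0352,0.0106,0,0],[0,0.0352,0.0106,0,0]]'
python3 -m jog '[[0,0.0352,0.0106,0,0],[0,0.0352,0.0106,0,0],[0,0.0352,0.0106,0,0],[0,0.0352,0.0106,0,0],[0,0.0352,0.0106,0,0]]'
python3 -m jog '[[-0.1,0.0352,0.0106,0,0],[-0.1,0,0,0.02,7],[-0.1,0,0,0.03,6],[-0.1,0,0,0.025,6],[-0.1,0,0,0,6]]'
python3 -m jog '[[-0.1,0,0,0,0],[-0.1,0,0,0,0]]'
```

```text
clock: 22.45
tcp_pos: [0.413, -0.3229, 0.0327]
orientation: [-0.002, 0.608, 0.794, 0.0]
wrist_force: [-0.5, -0.2, 0.1]
finger_gap: 0.0428
grip_force: 0.0
clock: 22.87
tcp_pos: [0.4166, -0.3266, 0.1611]
orientation: [0.005, 0.608, 0.794, -0.001]
wrist_force: [0.4, -1.5, 1.0]
finger_gap: 0.0425
grip_force: 0.0
clock: 23.28
tcp_pos: [0.4192, -0.1388, 0.1545]
orientation: [0.0, 0.609, 0.793, 0.0]
wrist_force: [1.4, -0.6, 0.2]
finger_gap: 0.0423
grip_force: 0.0
clock: 23.7
tcp_pos: [0.4248, 0.0451, 0.1547]
orientation: [0.0, 0.609, 0.794, 0.0]
wrist_force: [1.0, -0.1, -1.1]
finger_gap: 0.0428
grip_force: 0.0
clock: 24.12
tcp_pos: [0.4227, 0.0807, 0.0755]
orientation: [-0.002, 0.767, 0.642, -0.003]
wrist_force: [-0.8, 0.1, 0.3]
finger_gap: 0.0472
grip_force: 0.0
clock: 24.28
tcp_pos: [0.4263, 0.0802, 0.0795]
orientation: [-0.0, 0.765, 0.644, 0.0]
wrist_force: [0.2, -0.9, 0.5]
finger_gap: 0.0468
grip_force: 0.0
```

```bash
python3 -m jog '[[-0.1,0,0,0.02,0],[-0.1,0,0,0.02,0],[-0.1,0,0,0.012,0],[-0.1,0,0,0.0065,0],[-0.1,0,0,0,0]]'
python3 -m jog '[[0.1,0,0,0,0],[0.2,0,0,0,0],[0.3,0,0,0,0],[0.4,0,0,0,0],[0.5,0,0,0,0]]'
python3 -m jog '[[1,0,0,0,0],[1,0,0,0,0],[1,0,0,0,0],[1,0,0,0,0]]'
```

```text
clock: 24.7
tcp_pos: [0.4261, 0.08, 0.0205]
orientation: [-0.0, 0.765, 0.644, -0.0]
wrist_force: [-0.1, -0.5, -0.5]
finger_gap: 0.047
grip_force: 0.0
clock: 25.12
tcp_pos: [0.4285, 0.08, 0.0225]
orientation: [0.002, 0.766, 0.643, 0.002]
wrist_force: [0.4, -0.2, 6.5]
finger_gap: 0.025
grip_force: 37.5
clock: 25.45
tcp_pos: [0.4285, 0.08, 0.0225]
orientation: [0.002, 0.766, 0.643, 0.002]
wrist_force: [0.8, -1.0, 7.3]
finger_gap: 0.025
grip_force: 37.5
```

```bash
python3 -m jog '[[1,0,0,-0.01,0],[1,0,0,-0.03,0],[1,0,0,-0.03,0],[1,0,0,-0.03,0],[1,0,0,0,0]]'
python3 -m jog '[[1,-0.0377,0.0065,0,0],[1,-0.0377,0.0065,0,0],[1,-0.0377,0.0065,0,0],[1,-0.0377,0.0065,0,0],[1,-0.0377,0.0065,0,0]]'
python3 -m jog '[[1,-0.0377,0.0065,0,0],[1,-0.0377,0.0065,0,0],[1,-0.0377,0.0065,0,0],[1,-0.0377,0.0065,0,0],[1,0,0,0,0]]'
python3 -m jog '[[1,0.006,0.036,0,0],[1,0.006,0.036,0,0],[1,0.006,0.036,0,0],[1,0.006,0.036,0,0],[1,0,0,0,0]]'
python3 -m jog '[[1,0,0,0.02,0],[1,0,0,0.03,0],[1,0,0,0.025,0],[1,0,0,0,0],[1,0,0,0,0]]'
```

```text
clock: 25.87
tcp_pos: [0.4298, 0.0803, 0.1264]
orientation: [0.003, 0.766, 0.643, 0.004]
wrist_force: [1.5, 0.3, -0.6]
finger_gap: 0.0247
grip_force: 37.0
clock: 26.28
tcp_pos: [0.4252, -0.1125, 0.1208]
orientation: [0.0, 0.765, 0.644, 0.0]
wrist_force: [1.3, -0.3, -1.3]
finger_gap: 0.0249
grip_force: 37.1
clock: 26.7
tcp_pos: [0.4261, -0.2712, 0.121]
orientation: [0.003, 0.768, 0.641, -0.001]
wrist_force: [0.5, -0.5, -0.3]
finger_gap: 0.0252
grip_force: 37.1
clock: 27.12
tcp_pos: [0.5771, -0.2655, 0.1195]
orientation: [0.002, 0.765, 0.644, 0.001]
wrist_force: [-0.6, -1.4, -1.1]
finger_gap: 0.0251
grip_force: 37.3
clock: 27.53
tcp_pos: [0.5694, -0.2641, 0.0442]
orientation: [-0.002, 0.766, 0.643, -0.001]
wrist_force: [0.0, -0.2, 0.2]
finger_gap: 0.0245
grip_force: 37.3
```

```bash
python3 -m jog '[[1,0,0,0.008,0],[1,0,0,0.006,0],[1,0,0,0.002,0],[1,0,0,0,0],[1,0,0,0,0]]'; python3 -m jog '[[1,0,0,0.001,0],[1,0,0,0.0015,0],[1,0,0,0,0]]'
```

```text
clock: 27.95
tcp_pos: [0.5714, -0.2656, 0.0304]
orientation: [0.0, 0.766, 0.643, 0.0]
wrist_force: [0.4, 0.3, -0.5]
finger_gap: 0.025
grip_force: 37.3
clock: 28.2
tcp_pos: [0.5712, -0.2655, 0.0273]
orientation: [0.0, 0.766, 0.643, 0.0]
wrist_force: [0.3, -0.3, -0.1]
finger_gap: 0.0251
grip_force: 37.3
```

```bash
python3 -m jog '[[1,0,0,0.001,0],[1,0,0,0.001,0],[1,0,0,0,0]]'
python3 -m jog '[[0.2,0,0,0,0],[0.1,0,0,0,0],[0,0,0,0,0],[0,0,0,0,0],[0,0,0,-0.01,0]]'
python3 -m jog '[[0,0,0,-0.03,0],[0,0,0,-0.03,0],[0,0,0,-0.03,0],[0,0,0,-0.03,0],[0,0,0,0,0]]'
python3 -m jog '[[0,-0.006,-0.0357,0,0],[0,-0.006,-0.0357,0,0],[0,-0.006,-0.0357,0,0],[0,-0.006,-0.0357,0,0],[0,0,0,0,0]]'
python3 -m jog '[[-0.7,0,0,0,-7],[-0.7,0,0,0,-7],[-0.7,0,0,0,-7],[-0.7,0,0,0,-7],[-0.7,0,0,0,-7]]'
python3 -m jog '[[-0.7,0,0,0,-7],[-0.7,0,0,0,-7],[-0.7,0,0,0,-7],[-0.7,0,0,0,-7],[-0.7,0,0,0,-7]]'
python3 -m jog '[[-0.7,0,0,0,-7],[-0.7,0,0,0,-7],[-0.7,0,0,0,-7],[-0.7,0,0,0,-7],[-0.7,0,0,0,-2]]'
python3 -m jog '[[-0.7,0,0,0,0],[-0.7,0,0,0,0]]'
```

```text
clock: 28.45
tcp_pos: [0.5713, -0.2654, 0.0257]
orientation: [0.0, 0.766, 0.643, 0.0]
wrist_force: [-0.0, 0.6, 2.3]
finger_gap: 0.025
grip_force: 37.9
clock: 28.87
tcp_pos: [0.5698, -0.2645, 0.0335]
orientation: [-0.002, 0.766, 0.643, -0.001]
wrist_force: [-1.2, 0.7, -0.1]
finger_gap: 0.0427
grip_force: 0.0
clock: 29.28
tcp_pos: [0.5743, -0.2673, 0.1633]
orientation: [0.005, 0.766, 0.643, 0.002]
wrist_force: [0.1, -0.7, 1.1]
finger_gap: 0.0426
grip_force: 0.0
clock: 29.7
tcp_pos: [0.4198, -0.2619, 0.1548]
orientation: [-0.003, 0.767, 0.642, -0.001]
wrist_force: [-0.6, 0.8, -0.0]
finger_gap: 0.0427
grip_force: 0.0
clock: 30.12
tcp_pos: [0.4264, -0.2645, 0.156]
orientation: [0.0, 0.534, 0.845, -0.0]
wrist_force: [0.9, -0.6, 0.8]
finger_gap: 0.0726
grip_force: 0.0
clock: 30.53
tcp_pos: [0.4265, -0.2644, 0.1559]
orientation: [0.0, 0.256, 0.967, -0.0]
wrist_force: [-0.5, -0.1, -0.4]
finger_gap: 0.0725
grip_force: 0.0
clock: 30.95
tcp_pos: [0.4265, -0.2645, 0.1559]
orientation: [0.0, -0.003, 1.0, -0.0]
wrist_force: [-0.6, 0.8, 0.4]
finger_gap: 0.0726
grip_force: 0.0
clock: 31.12
tcp_pos: [0.4265, -0.2645, 0.1557]
orientation: [0.0, 0.0, 1.0, -0.0]
wrist_force: [0.3, -0.5, 0.2]
finger_gap: 0.0728
grip_force: 0.0
```

```bash
python3 -m jog '[[-0.7,-0.002,0.0357,0,0],[-0.7,0,0.0357,0,0],[-0.7,0,0.0357,0,0],[-0.7,0,0.0357,0,0],[-0.7,0,0.0357,0,0]]' 50
python3 -m jog '[[-0.7,0,0.0357,0,0],[-0.7,0,0.0357,0,0],[-0.7,0,0.0357,0,0],[-0.7,0,0.0357,0,0],[-0.7,0,0.0357,0,0]]'
python3 -m jog '[[-0.7,0,0.0357,0,0],[-0.7,0,0.0357,0,0],[-0.7,0,0,0.02,0],[-0.7,0,0,0.03,0],[-0.7,0,0,0.03,0]]'
python3 -m jog '[[-0.7,0,0,0,0],[-0.7,0,0,0,0]]'
python3 - <<'E'
from h import *
c=cam("scene");s=env.get_state();u,v=proj(c,[s["tcp_pos"]])[0].astype(int);print(s["tcp_pos"],(proj(c,[s["tcp_pos"]*[1,1,0]+[0,0,.038],[.4285,.164,.038]])-[u-35,v-35])*8)
crop(c,u-35,v-35,u+36,v+36,8,"pics/r1.png")
for k in blobs(c,(100,120,60),(125,255,255),(215,205,275,245),20): print(cv2.boundingRect(k),ray(c,[cv2.minAreaRect(k)[0]],.038))
E
```

```text
clock: 31.53
tcp_pos: [0.428, -0.0845, 0.1556]
orientation: [0.0, 0.001, 1.0, -0.0]
wrist_force: [-0.5, 1.0, 0.4]
finger_gap: 0.0724
grip_force: 0.0
clock: 31.95
tcp_pos: [0.4279, 0.0944, 0.1558]
orientation: [0.001, 0.0, 1.0, 0.0]
wrist_force: [1.2, 0.3, -0.2]
finger_gap: 0.0726
grip_force: 0.0
clock: 32.37
tcp_pos: [0.4291, 0.1654, 0.0756]
orientation: [0.002, -0.001, 1.0, 0.0]
wrist_force: [-0.0, 0.1, -0.8]
finger_gap: 0.0724
grip_force: 0.0
clock: 32.53
tcp_pos: [0.4264, 0.1638, 0.0746]
orientation: [-0.002, -0.0, 1.0, -0.0]
wrist_force: [0.6, -0.1, -0.3]
finger_gap: 0.0727
grip_force: 0.0
[0.42803984 0.16399962 0.07596886] [[288.11731175 380.33138669]
 [289.07544706 380.00500311]]
(233, 219, 16, 6) [[0.42720887 0.16539612]]
```

View pics/r1.png

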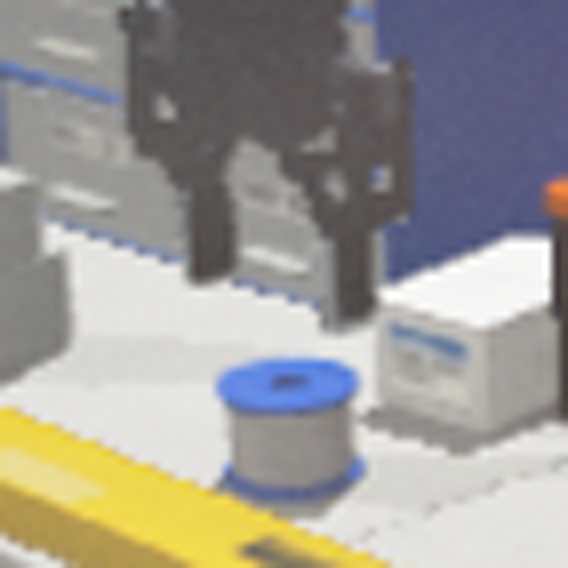

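The reel's top flange is centred at (288,385), right under the TCP's projection at (288,380). Descending to grip the flange.

```bash
python3 -m jog '[[-0.7,0,0,0.02,0],[-0.7,0,0,0.02,0],[-0.7,0,0,0.009,0],[-0.7,0,0,0,0],[-0.7,0,0,0,0]]'
python3 -m jog '[[-0.5,0,0,0,0],[-0.3,0,0,0,0],[-0.1,0,0,0,0],[1,0,0,0,0],[1,0,0,0,0]]'
python3 -m jog '[[1,0,0,0,0],[1,0,0,-0.01,0],[1,0,0,-0.03,0],[1,0,0,-0.03,0],[1,0,0,-0.03,0]]'
python3 -m jog '[[1,0,0,0,0],[1,0,0,0,0]]'
```

```text
clock: 33.0
tcp_pos: [0.4287, 0.164, 0.0274]
orientation: [0.0, -0.0, 1.0, 0.0]
wrist_force: [1.0, -0.1, -0.0]
finger_gap: 0.0725
grip_force: 0.0
clock: 33.42
tcp_pos: [0.4295, 0.1647, 0.0284]
orientation: [0.002, -0.0, 1.0, 0.001]
wrist_force: [-2.3, 2.3, 10.9]
finger_gap: 0.0498
grip_force: 49.7
clock: 33.83
tcp_pos: [0.4272, 0.1638, 0.1274]
orientation: [-0.001, -0.0, 1.0, -0.0]
wrist_force: [0.2, 0.3, -2.8]
finger_gap: 0.0497
grip_force: 52.7
clock: 34.0
tcp_pos: [0.4295, 0.1643, 0.1282]
orientation: [0.002, -0.0, 1.0, 0.0]
wrist_force: [-0.4, 0.5, -2.8]
finger_gap: 0.0497
grip_force: 52.7
```

```bash
python3 -m jog '[[1,0.002,-0.0375,0,0],[1,0.002,-0.0375,0,0],[1,0,-0.0375,0,0],[1,0,-0.0375,0,0],[1,0,-0.0375,0,0]]'
python3 -m jog '[[1,0,-0.0375,0,0],[1,0,-0.0375,0,0],[1,0,-0.0375,0,0],[1,0,-0.0375,0,0],[1,0,-0.0375,0,0]]'
python3 -m jog '[[1,0,-0.0375,0,0],[1,0,0,0.02,0],[1,0,0,0.03,0],[1,0,0,0.025,0],[1,0,0,0.01,0]]'
python3 -m jog '[[1,0,0,0,0],[1,0,0,0,0],[1,0,0,0,0]]'
```

```text
clock: 34.42
tcp_pos: [0.4224, -0.0246, 0.1247]
orientation: [-0.001, -0.001, 1.0, 0.0]
wrist_force: [1.3, -0.5, -2.7]
finger_gap: 0.0499
grip_force: 52.9
clock: 34.83
tcp_pos: [0.4227, -0.2121, 0.1245]
orientation: [-0.001, -0.0, 1.0, 0.001]
wrist_force: [1.3, 1.8, -2.4]
finger_gap: 0.0501
grip_force: 52.9
clock: 35.25
tcp_pos: [0.4209, -0.2463, 0.0365]
orientation: [-0.003, 0.0, 1.0, 0.003]
wrist_force: [-0.3, 0.8, -3.5]
finger_gap: 0.0496
grip_force: 53.1
clock: 35.5
tcp_pos: [0.425, -0.2487, 0.0421]
orientation: [0.0, -0.001, 1.0, -0.0]
wrist_force: [1.0, 0.0, -2.9]
finger_gap: 0.0499
grip_force: 53.1
```

```bash
python3 -m jog '[[1,0,0,0.004,0],[1,0,0,0.003,0],[1,0,0,0.002,0],[1,0,0,0,0],[1,0,0,0,0]]'; python3 -m jog '[[1,0,0,0.001,0],[1,0,0,0.001,0],[1,0,0,0,0]]'
```

```text
clock: 35.92
tcp_pos: [0.4244, -0.2484, 0.0324]
orientation: [0.0, -0.0, 1.0, -0.0]
wrist_force: [0.0, -0.6, -3.1]
finger_gap: 0.0497
grip_force: 53.1
clock: 36.17
tcp_pos: [0.4245, -0.2487, 0.0315]
orientation: [0.0, -0.0, 1.0, -0.0]
wrist_force: [-3.6, 1.4, 8.3]
finger_gap: 0.0497
grip_force: 53.7
```

On the floor. I'll release, retreat and look.

```bash
python3 -m jog '[[0,0,0,0,0],[-0.3,0,0,0,0],[-0.5,0,0,0,0],[-0.5,0,0,0,0],[-0.5,0,0,0,0]]'
python3 -m jog '[[-0.5,0,0,-0.02,0],[-0.5,0,0,-0.03,0],[-0.5,0,0,-0.03,0],[-0.5,0,0,-0.03,0],[-0.5,0,0,-0.03,0]]'
python3 -m jog '[[-0.5,0,0.035,0,0],[-0.5,0,0.035,0,0],[-0.5,0,0.035,0,0],[-0.5,0,0.035,0,0],[-0.5,0,0.035,0,0]]'
python3 -m jog '[[-0.5,0,0.035,0,0],[-0.5,0,0.035,0,0],[-0.5,0,0.035,0,0],[-0.5,0,0.035,0,0],[-0.5,0,0,0,0]]'
python3 - <<'E'
from h import *
c=cam("scene");t=cam("top")
a=cv2.resize(t["img"][190:300,340:450,::-1],None,fx=3.6,fy=3.6,interpolation=cv2.INTER_CUBIC)
b=cv2.resize(c["img"][195:305,320:455,::-1],None,fx=3,fy=3,interpolation=cv2.INTER_CUBIC)
b=cv2.copyMakeBorder(b,0,396-330,0,0,cv2.BORDER_CONSTANT)[:, :404]
cv2.imwrite("pics/end.png",np.hstack([a,b]))
E
```

```text
clock: 36.58
tcp_pos: [0.4246, -0.2486, 0.0303]
orientation: [0.0, -0.0, 1.0, -0.0]
wrist_force: [-0.2, 0.3, 0.3]
finger_gap: 0.0641
grip_force: 0.0
clock: 37.0
tcp_pos: [0.4242, -0.2483, 0.1715]
orientation: [-0.0, -0.0, 1.0, 0.0]
wrist_force: [1.1, 0.3, -0.4]
finger_gap: 0.0639
grip_force: 0.0
clock: 37.42
tcp_pos: [0.424, -0.0721, 0.1703]
orientation: [0.0, -0.0, 1.0, 0.0]
wrist_force: [0.1, 0.4, 0.1]
finger_gap: 0.0638
grip_force: 0.0
clock: 37.83
tcp_pos: [0.4234, 0.0714, 0.1704]
orientation: [0.0, -0.004, 1.0, 0.001]
wrist_force: [-0.5, 0.5, 0.6]
finger_gap: 0.064
grip_force: 0.0
```

View pics/end.png

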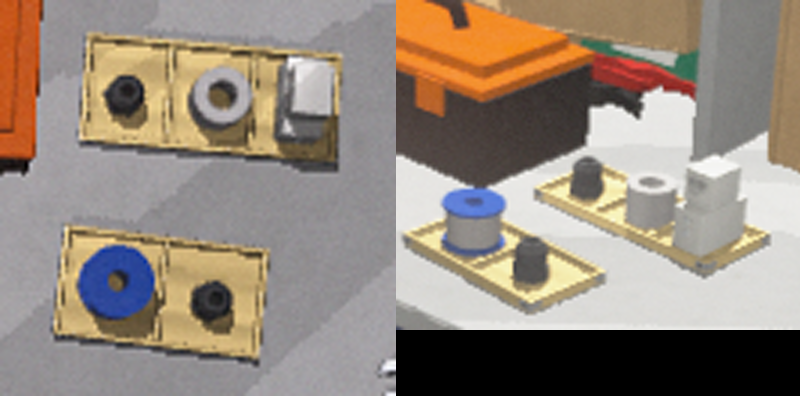

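All five items stand upright in their pockets: gland (124,92), bush (220,97) and relay across (307,97) in the three-pocket tray, reel (117,282) and gland (212,298) in the two-pocket tray. The bush's small offset is parallax from its height.

```bash
python3 -m jog '[[-0.5,0,0,0,0],[-0.5,0,0,0,0],[-0.5,0,0,0,0]]'; python3 -c "from workcell import env;print(env.hand_in())"
```

```text
clock: 38.18
tcp_pos: [0.4243, 0.0654, 0.1703]
orientation: [0.0, 0.001, 1.0, -0.0]
wrist_force: [0.5, -0.8, 0.5]
finger_gap: 0.0641
grip_force: 0.0
the job is handed in; nothing more can be done
None
```

Both kits are made up and handed in at 38 s of robot time: the last pictures show all five items upright in their correct pockets, though the hand-in gave no verdict and I took no final picture of the narrow relay, multimeter or carton.

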